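Slide the LED driver between the stand-offs to its end stop

ROBOT

A 6-joint arm with a two-finger parallel gripper is mounted at the origin on the work surface. World frame = base frame: x ahead of the robot, y to its left, z up, the work surface at z = 0. Lengths are in m, angles in rad, forces in N, time in s.
With the tool pointing down it reaches from about 0.225 to 0.875 m from the base axis. Payload 3.4 kg.
Tool frame: the origin (TCP) lies midway between the tips of the shut fingers; the grasp point (between the pads) lies 19 mm behind it (manip.pinch_z is the z of the grasp point in the tool frame, in m); z points along the fingers, x is the direction in which the jaws open and shut, and the axes are right-handed (so a half turn about z gives the same grasp; the last joint's range is limited). The gripper opens to 85 mm and grips with 20 to 120 N. Pads are 22 mm wide; open, the fingers measure 114 mm over their backs; the gripper's body (76 mm by 85 mm) begins 54 mm behind the grasp point. The pads swing forward as they close: fully open they stand 13 mm farther back than shut.
Start: joints at [1.054, 0.276, 1.505, -0, 1.361, -0.121], TCP at [0.222, 0.531, 0.231] pointing down, gripper open.
Joint ranges: [-2.89, 2.89], [-0.75, 2.08], [0.22, 2.7], [-1.18, 4.32], [0.11, 2.71], [-2.7, 2.7]. Speed limits (rad/s): [2.57, 2.57, 3.14, 3.14, 3.14, 3.14].

INTERFACE

Orientations are given as a unit quaternion [w, x, y, z].
In Python, from rig import manip gives the robot as it stands. The module is installed in compiled form; this text tells all that it offers.
- The arm moves only by the tool drive_tool, never from a script. Its argument "steps" is a list of rows, each a list of 5 numbers: the shift along the tool's x, y, z in mm, then the turn about the tool's z in rad, then the gripper command: -1 is shut, 1 is fully open, values between are in proportion. A call has 1 to 5 rows; each row is the pose to reach, as a shift and turn from the pose measured when the call began, along the tool's axes at that moment; what a row does not reach only later rows make up. A row lasts 1/10 s, in which the tool goes at most 50 mm and 8.59 degrees, less where a joint would pass 70% of its speed; a pose out of reach is approached as far as the arm can. A call with a gripper value outside its range is refused whole. The fingers move at their own pace and stop on an object; "squeeze" is the grip in N (left out, the last holds). Time passes only in rows, so rows that repeat a pose let the fingers close. It gives the time, the measured TCP pose, the force and the opening at its end, in the units of the state.
- manip.get_state(): the state, without advancing time (a new reading comes with each control period).
- manip.get_image(name): name is "scene" or "side" or "wrist"; returns the picture (420x560x3 uint8, blue, green, red); there is no depth.
- manip.get_calibration(name): a dict with "camera_matrix" (3x3 intrinsics, pixels), "rvec" (rotation vector, rad) and "tvec" (3), from world to camera coordinates, as OpenCV has them. Camera axes: x right, y down, z forward; pixel columns grow to the right and rows downward; lengths in m; the calibration is good to about 2 mm. A picture is of the moment at which its call begins: read the wrist's pose just before it. get_calibration takes no time and is no camera call; for the wrist camera it gives the pose at the moment of the call.
- manip.sign_off(): hands the job in, once; it reports no verdict.
Trained networks look in the newest picture that a camera, given by its name, has taken for a name from the list of things; names that differ only in an ending like _2 or _b are one class to them, and where a whole thing is asked for, a point or a joint stands for the part that bears it (a point fixed in the world has none). Each returns a list of dicts, best first, with "conf" (0 to 1); they miss things now and then, are a little off and sometimes report something else, mostly with a low value. They report only what shows in the picture. A call takes as long as a camera call. They do not tell look-alikes from the thing itself.
- manip.masks_of(camera, name): "pixels" (420x560 bool, what is visible of it) and "location" ([column, row] in pixels, amid what is visible of it).
The state is a dict: "clock": time; "qpos": joint angles; "qd": joint speeds; "effort": joint torques, N m; "position": TCP position; "ee_rot": TCP orientation; "contact_force": force on the tool from outside, world axes, zero at the start; "moment": the same for the moment, N m; "width": finger opening in m.
Only numpy, scipy, OpenCV 4.12 (cv2) and the standard library are available. Lean on these libraries where they do the work, as an engineer would, in place of code of your own. Each camera call takes 0.05 s, during which the arm holds its last target.

TASK

Push the metal LED driver along the plywood lamp board with your fingers, through the narrow gap between the two dark posts, until its front end rests squarely against the white end stop in the middle of its bay. Keep it flat on the board all the way - do not lift or tip it - and leave the tape roll, the glue jar and the screwdriver where they are. Finish with the hand clear of everything.

Things in the scene. Friction and masses are not known exactly. Their poses are not given: they have to be found in the camera images.
- board: Pale plywood lamp base board, fixed to the table, 380 x 250 x 9 mm (x, y, z). Origin at the centre of its underside, on the table; its top is 9 mm up. Its x axis is the direction in which the driver has to travel, y runs across. Two round dark steel posts, 16 mm in diameter and 38 mm tall above the board, stand at x = 40 mm, y = +43 and -43 mm, leaving a 70 mm gap. A white stop block, 20 x 90 x 22 mm, stands with its face at x = 158 mm. All are rigid.
- gap (a point): Middle of the gap between the two posts' axes, on the board's top; axes as the board's.
- stop (a point): Middle of the face of the white end stop that looks towards the gap, 118 mm beyond the gap's middle, on the board's top; axes as the board's.
- driver: Loose aluminium LED driver, a box 100 x 64 x 30 mm (x, y, z), 0.4 kg, black slots and a green strip on top of its rear end. Starts at negative x of the board, up to 30 mm off the middle line, turned up to 0.4 rad; slides with friction about 0.6. Origin at the centre of its underside; x along its length to the front end (without the strip), which goes first. Passes the gap lengthwise, 3 mm to spare each side.
- tape: Bystander: yellow ring of tape lying flat on the board beside the bay, 60 mm outside diameter, 19 mm high; origin at the centre of its underside.
- glue: Bystander: small red jar with a black cap standing on the board beside the bay (on the other side from the tape), 34 mm in diameter, 55 mm tall; origin at the centre of its underside.
- screwdriver: Bystander: orange-handled screwdriver, 170 mm long, lying on the table to the robot's left, beyond the end of the board.
Mind the look-alikes: they are no part of the job. Of the things like the driver, leave any that is blue or yellow; of the rest the smaller one is meant.

How it is judged:
On the way:
1. the driver passes between the two posts (its middle within 25 mm of the line through the posts, flat on the board) (x of driver in the frame of gap between -0.025 and 0.025 m and y of driver in the frame of gap between -0.01 and 0.01 m and z of driver in the frame of gap below 0.006 m), for 0.05 s.
At the end, for the whole second after the job is handed in: The driver lies flat and still on the board beyond the posts, its centre at most 56 mm from the stop's face (front end within 6 mm of it), within 10 mm of the bay's middle line and within 0.12 rad of straight; tape, glue and screwdriver are within 15 mm of where they began (x of driver in the frame of stop between -0.056 and -0.045 m and y of driver in the frame of stop between -0.01 and 0.01 m and z of driver in the frame of stop below 0.004 m and angle between the x axis of driver and the x axis of board, either way round below 0.12 rad and linear speed of driver below 0.01 m/s and distance of each of tape, glue, screwdriver from where it was at the start of the episode below 0.015 m); the robot touches nothing.
It fails at once if the driver is lifted or carried (more than 8 mm off the board) (z of driver in the frame of gap above 0.008 m).
It fails at once if the driver is tipped (more than 0.2 rad) (angle between driver's own z axis and vertical above 0.2 rad).
It fails at once if a bystander is pushed away or knocked over (distance of any of tape, glue, screwdriver from where it was at the start of the episode above 0.015 m or angle between glue's own z axis and vertical above 0.5 rad).
It also fails if it takes over 61 s, if anything falls off the work surface, if the arm or the gripper's body presses on something with over 40 N, if the wrist force passes 120 N, or if a joint passes its speed limit or range.

## Working session

There is one attempt and no reset: what is moved stays moved. The work goes in short steps, Python scripts to look and compute and a tool call to move; the robot and the scene stay as the last step left them, time stands still between calls to the robot, and variables do not carry over. Pictures are saved under pics/ and viewed, and the job is handed in when it is done.

Besides the shell and the picture viewer there is one more tool, called by a JSON object that holds its "op" and its "data". drive_tool: Moves the arm, as the interface text tells. Its arguments: {"type":"object","properties":{"steps":{"type":"array","items":{"type":"array","items":{"type":"number"}}},"squeeze":{"type":"number"}},"required":["steps"]}

```bash
mkdir -p pics; python3 - <<'E'
from rig import manip
import cv2
s=manip.get_state();print(s)
for n in ["scene","side"]:
    cv2.imwrite(f"pics/{n}0.png",manip.get_image(n))
    c=manip.get_calibration(n);print(n,c)
    for t in ["driver","board","tape","glue"]:
        print(t,[(round(d['conf'],2),d['location'],int(d['pixels'].sum())) for d in manip.masks_of(n,t)])
E
```

```text
{'clock': 0.0, 'qpos': array([ 1.05401791e+00,  2.76574223e-01,  1.50615418e+00,  1.34021618e-05,
        1.36070775e+00, -1.20996523e-01]), 'qd': array([-1.04007633e-03, -7.01321002e-04,  9.55874369e-04, -1.43410366e-05,
        2.93453558e-03,  1.06031609e-04]), 'effort': array([-2.27109849e-03, -4.16761100e+01, -2.45807111e+01, -3.46591014e-04,
        1.10049875e-02,  1.31077570e-05]), 'position': array([0.22140775, 0.53007433, 0.23044318]), 'ee_rot': array([ 4.08727179e-04,  8.32325407e-01,  5.54286539e-01, -8.26204911e-04]), 'contact_force': array([ 0.4825709 ,  0.21564552, -0.22745406]), 'moment': array([-0.02471999, -0.01909653, -0.04667199]), 'width': 0.08547086635593594}
scene {'camera_matrix': array([[400.04425213,   0.        , 280.9566772 ],
       [  0.        , 400.04425213, 207.35712871],
       [  0.        ,   0.        ,   1.        ]]), 'rvec': array([ 1.85237796,  1.22669765, -0.68010763]), 'tvec': array([-0.24189447, -0.20213082,  1.3706165 ])}
driver [(0.97, [209.8, 192.1], 896), (0.75, [128.8, 211.9], 1711), (0.68, [119.3, 290.8], 3251)]
board [(0.65, [341.8, 235.5], 386), (0.58, [269.8, 254.7], 10564)]
tape []
glue [(0.68, [343.5, 234.1], 369)]
side {'camera_matrix': array([[437.13960309,   0.        , 267.81566952],
       [  0.        , 437.13960309, 212.86346241],
       [  0.        ,   0.        ,   1.        ]]), 'rvec': array([ 2.1122517 , -0.13657042,  0.09285519]), 'tvec': array([-0.50914828,  0.08929078,  0.92828893])}
driver [(0.98, [318.8, 253.4], 1384), (0.73, [187.0, 263.1], 1530), (0.7, [356.8, 336.8], 4958), (0.65, [182.8, 334.4], 4139)]
board [(0.71, [298.7, 251.5], 9882)]
tape [(0.55, [252.1, 206.6], 362), (0.38, [296.6, 252.5], 9781)]
glue [(0.85, [318.2, 190.5], 293), (0.4, [297.7, 252.8], 9728)]
```

View pics/scene0.png

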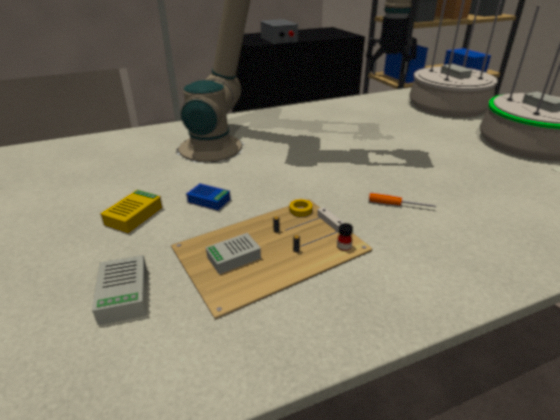

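View pics/side0.png

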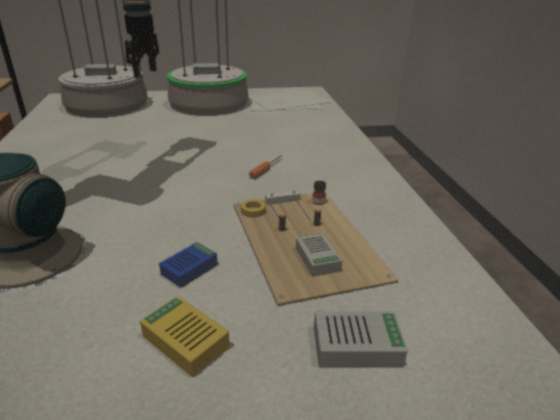

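Driver look-alikes in the scene view are blue (209,193), yellow (131,211), large grey (121,288) and small grey on the board (235,253). Blue and yellow are excluded, and of the two greys the smaller one, on the board, is meant. I'll confirm this in a crop and pick out corners.

```bash
python3 - <<'E'
import cv2
a=cv2.imread("pics/scene0.png")[185:310,165:380];b=cv2.imread("pics/side0.png")[170:305,225:400]
cv2.imwrite("pics/sceneC.png",cv2.resize(a,(774,450),interpolation=cv2.INTER_CUBIC)) #x3.6
cv2.imwrite("pics/sideC.png",cv2.resize(b,(700,540),interpolation=cv2.INTER_CUBIC)) #x4
E
```

```text
(no output)
```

View pics/sceneC.png

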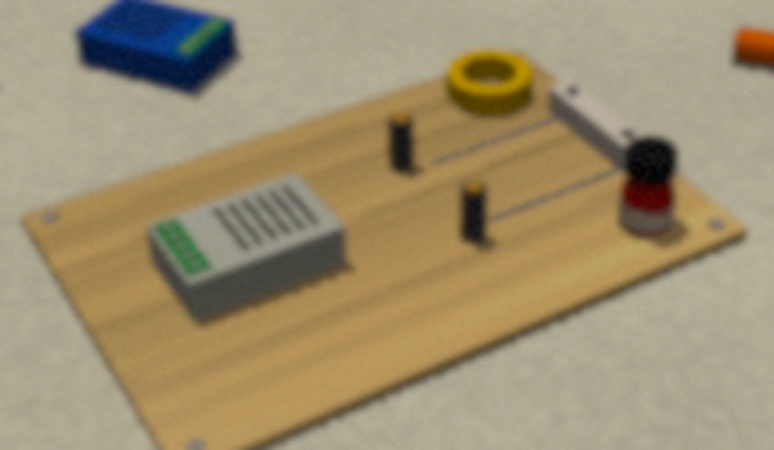

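View pics/sideC.png

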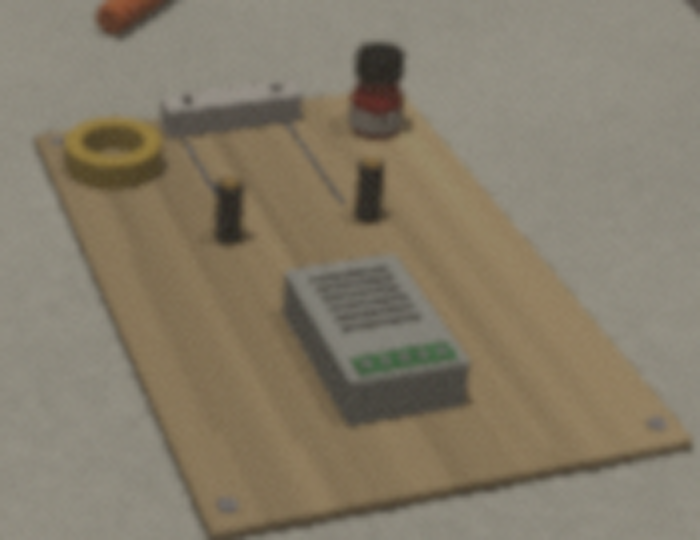

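The crops confirm it: a grey driver on the board with its strip end facing away from the posts, which is the small grey one. Next I fit the poses.

```bash
cat > h.py <<'E'
import numpy as np,cv2
from scipy.optimize import least_squares
def P(c,X):
    return cv2.projectPoints(np.asarray(X,float).reshape(-1,1,3),c['rvec'],c['tvec'],c['camera_matrix'],None)[0].reshape(-1,2)
def place(p,X):
    X=np.asarray(X,float);c,s=np.cos(p[2]),np.sin(p[2])
    return np.c_[p[0]+c*X[:,0]-s*X[:,1],p[1]+s*X[:,0]+c*X[:,1],X[:,2]]
def fit(obs,p0,loss='soft_l1'):
    # obs: list of (calib, model pts, pixels)
    f=lambda p:np.concatenate([(P(c,place(p,X))-np.asarray(u)).ravel() for c,X,u in obs])
    best=None
    for a in np.arange(-3,3.1,1):
        r=least_squares(f,[p0[0],p0[1],a],loss=loss,x_scale=[.1,.1,1])
        if best is None or r.cost<best.cost: best=r
    return best.x,f(best.x).reshape(-1,2)
def rel(b,d):
    c,s=np.cos(b[2]),np.sin(b[2]);dx,dy=d[0]-b[0],d[1]-b[1]
    return np.array([c*dx+s*dy,-s*dx+c*dy,(d[2]-b[2]+np.pi)%(2*np.pi)-np.pi])
BOARD={'c-+':(-.19,.125,.009),'c--':(-.19,-.125,.009),'c++':(.19,.125,.009),'c+-':(.19,-.125,.009),
'pt+':(.04,.043,.047),'pt-':(.04,-.043,.047)}
DRV={'r+':(-.05,.032,.039),'r-':(-.05,-.032,.039),'f+':(.05,.032,.039),'f-':(.05,-.032,.039),
'rb+':(-.05,.032,.009),'rb-':(-.05,-.032,.009),'fb+':(.05,.032,.009),'fb-':(.05,-.032,.009)}
def ob(c,M,d,s,o): return (c,[M[k] for k in d],np.array(list(d.values()))/s+np.array(o))
E
cat > f0.py <<'E'
from rig import manip
from h import *
cs,cd=manip.get_calibration("scene"),manip.get_calibration("side")
S=(3.6,(165,185));D=(4,(225,170))
b,r=fit([ob(cs,BOARD,{'c-+':(24,218),'c++':(530,53),'c+-':(745,235),'pt+':(401,120),'pt-':(473,185)},*S),
 ob(cd,BOARD,{'c-+':(213,533),'c--':(690,440),'c++':(35,137),'c+-':(415,98),'pt+':(230,182),'pt-':(371,162)},*D)],(.5,.1))
print(b,np.round(r,1).tolist())
d,r=fit([ob(cs,DRV,{'r+':(150,228),'r-':(202,287),'f+':(298,177),'f-':(343,230),'rb-':(205,322),'fb-':(345,262)},*S),
 ob(cd,DRV,{'r+':(348,383),'r-':(467,365),'f+':(287,270),'f-':(400,258),'rb+':(352,424),'rb-':(467,403),'fb+':(290,305)},*D)],b[:2])
print(d,np.round(r,1).tolist(),rel(b,d))
E
python3 f0.py; python3 -c "
from rig import manip
print(manip.get_calibration('wrist'))
from scipy.spatial.transform import Rotation as R
print(R.from_quat(manip.get_state()['ee_rot'],scalar_first=True).as_matrix())"
```

```text
[ 0.59821894 -0.01362626 -4.57801085] [[-1.2, -0.9], [-2.3, -0.4], [1.1, -0.4], [-0.2, 0.4], [-0.3, 1.7], [-1.9, -0.7], [1.1, 0.0], [0.4, -1.9], [-2.9, -3.6], [0.3, -0.2], [0.7, -0.1]]
[ 0.6059725  -0.09986321  1.70448179] [[-0.9, -0.6], [-3.6, 0.1], [0.3, -0.9], [1.3, -0.2], [-3.0, 1.6], [1.3, 1.9], [1.0, -1.4], [1.7, -1.9], [-0.3, -1.3], [-0.5, -2.4], [-1.0, 0.4], [0.2, 0.5], [-1.7, 1.5]] [-0.08649828  0.00386985 -0.00069267]
{'camera_matrix': array([[309.17115237,   0.        , 281.5122167 ],
       [  0.        , 309.17115237, 210.55533541],
       [  0.        ,   0.        ,   1.        ]]), 'rvec': array([-2.40429609, -1.6020924 , -0.23611452]), 'tvec': array([-0.57517189, -0.03847512,  0.37926541])}
[[ 3.85541317e-01  9.22690572e-01  4.70775550e-05]
 [ 9.22690571e-01 -3.85541319e-01  4.04109057e-05]
 [ 5.54371043e-05  2.78579423e-05 -9.99999998e-01]]
```

```bash
cat >> h.py <<'E'
from scipy.spatial.transform import Rotation as R
def tool(s): 
    return R.from_quat(s['ee_rot'],scalar_first=True).as_matrix(),np.array(s['position'])
def go(s,target,yaw):
    """shift in tool frame (mm) and turn about tool z to bring TCP to target with tool x at world yaw"""
    M,p=tool(s); d=M.T@(np.asarray(target)-p)*1000
    cur=np.arctan2(M[1,0],M[0,0]); t=-((yaw-cur+np.pi)%(2*np.pi)-np.pi)
    return np.round(d,1),round(t,4)
E
python3 - <<'E'
from rig import manip
from h import *
s=manip.get_state();c=manip.get_calibration('wrist');M,p=tool(s)
Rc=cv2.Rodrigues(c['rvec'])[0];C=-Rc.T@c['tvec']
print("cam in tool",M.T@(C-p),"axes(cols x,y,z) in tool\n",(M.T@Rc.T).round(3))
b=np.array([.598,-.0136,1.7052])
u=np.array([np.cos(b[2]),np.sin(b[2])])
for x in (-.02,-.1): 
  t=[*(b[:2]+x*u),.28]; print(t,go(s,t,b[2]-np.pi/2))
E
```

```text
cam in tool [ 8.04244406e-06 -7.27824086e-02 -1.43116197e-01] axes(cols x,y,z) in tool
 [[ 1.     0.001  0.   ]
 [-0.001  0.958  0.288]
 [-0.    -0.288  0.958]]
[np.float64(0.6006799877219388), np.float64(-0.03341962829647059), 0.28] (array([-374.3,  567.1,  -48.7]), np.float64(1.0406))
[np.float64(0.6113999386096937), np.float64(-0.11269814148235295), 0.28] (array([-443.3,  607.6,  -48.7]), np.float64(1.0406))
```

{"op": "drive_tool", "data": {"steps": [[-374,567,-49,1.04,1],[-374,567,-49,1.04,1],[-374,567,-49,1.04,1],[-374,567,-49,1.04,1],[-374,567,-49,1.04,1]]}}

```text
clock: 1.0
position: [0.3616, 0.322, 0.2497]
ee_rot: [-0.0, 0.978, 0.208, 0.0]
contact_force: [1.8, 0.3, -0.6]
width: 0.0855
```

```bash
cat > g.py <<'E'
import sys
from rig import manip
from h import *
b=np.array([.598,-.0136,1.7052])
try: b=np.load('b.npy')
except Exception: pass
x,y,z,a=map(float,sys.argv[1:5])  # board frame m, rad
s=manip.get_state();t=place(b,[[x,y,z]])[0]
M,p=tool(s)
print('clock',s['clock'].__round__(2),'now(board)',rel(b,[p[0],p[1],np.arctan2(M[1,0],M[0,0])+np.pi/2]).round(4),p[2].round(4),'w',round(s['width'],4),'F',np.round(s['contact_force'],1))
print(go(s,t,b[2]-np.pi/2+a))
E
python3 g.py -.02 0 .28 0
```

```text
clock 1.0 now(board) [0.3643 0.1893 0.285 ] 0.2497 w 0.0855 F [ 1.8  0.3 -0.6]
(array([ 73.7, 422. , -30.3]), np.float64(0.285))
```

{"op": "drive_tool", "data": {"steps": [[74,422,-30,0.285,1],[74,422,-30,0.285,1],[74,422,-30,0.285,1],[74,422,-30,0.285,1],[74,422,-30,0.285,1]]}}

```text
clock: 1.5
position: [0.5009, 0.1149, 0.2674]
ee_rot: [-0.0, 0.998, 0.067, 0.001]
contact_force: [-0.4, 1.1, 0.0]
width: 0.0854
```

```bash
python3 g.py -.02 0 .28 0
```

```text
clock 1.5 now(board) [ 0.1403  0.079  -0.0003] 0.2674 w 0.0854 F [-0.4  1.1  0. ]
(array([ 79.1, 160.3, -12.6]), np.float64(-0.0003))
```

{"op": "drive_tool", "data": {"steps": [[79,160,-13,0,1],[79,160,-13,0,1],[79,160,-13,0,1],[79,160,-13,0,1],[79,160,-13,0,1]]}}

```text
clock: 2.0
position: [0.603, -0.0373, 0.2799]
ee_rot: [0.001, 0.998, 0.065, 0.001]
contact_force: [-0.9, 0.3, -0.1]
width: 0.0853
```

```bash
python3 - <<'E'
from rig import manip
import cv2,pickle
c=manip.get_calibration('wrist');s=manip.get_state();im=manip.get_image('wrist')
pickle.dump(c,open('w1.pkl','wb'))
cv2.imwrite("pics/w1.png",im);cv2.imwrite("pics/w1b.png",cv2.resize(im,(800,600),interpolation=cv2.INTER_CUBIC))
print(s['clock'])
for t in ["driver","tape","glue"]:
    print(t,[(round(d['conf'],2),d['location'],int(d['pixels'].sum())) for d in manip.masks_of('wrist',t)])
E
```

```text
2.0
driver [(0.97, [273.2, 219.4], 3715), (0.92, [75.7, 303.0], 3672), (0.72, [265.1, 345.4], 2789)]
tape [(0.56, [192.7, 30.8], 1817)]
glue [(0.83, [354.5, 29.5], 1226)]
```

View pics/w1b.png

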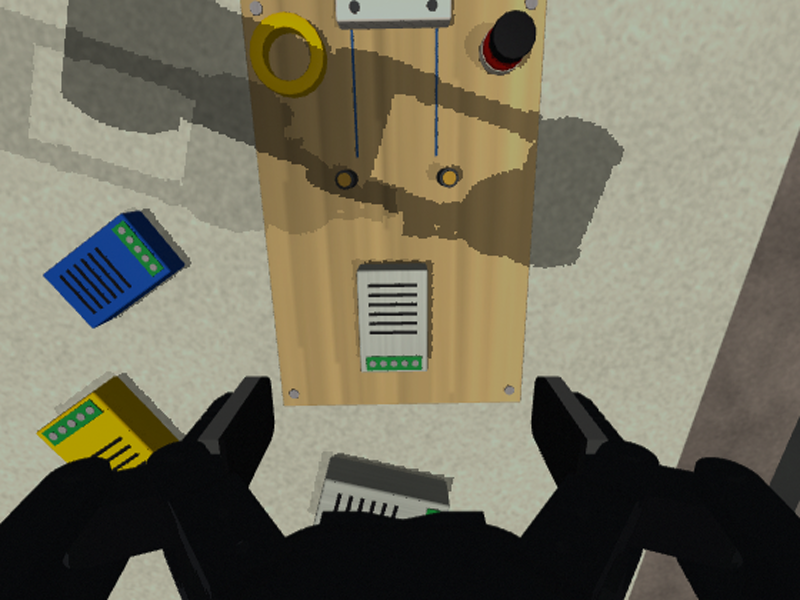

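```bash
python3 - <<'E'
import cv2
a=cv2.imread("pics/w1.png")
cv2.imwrite("pics/w1C.png",cv2.resize(a[170:290,185:385],(800,480),interpolation=cv2.INTER_CUBIC))
cv2.imwrite("pics/w1D.png",cv2.resize(a[0:150,165:385],(770,525),interpolation=cv2.INTER_CUBIC))
E
```

```text
(no output)
```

View pics/w1C.png

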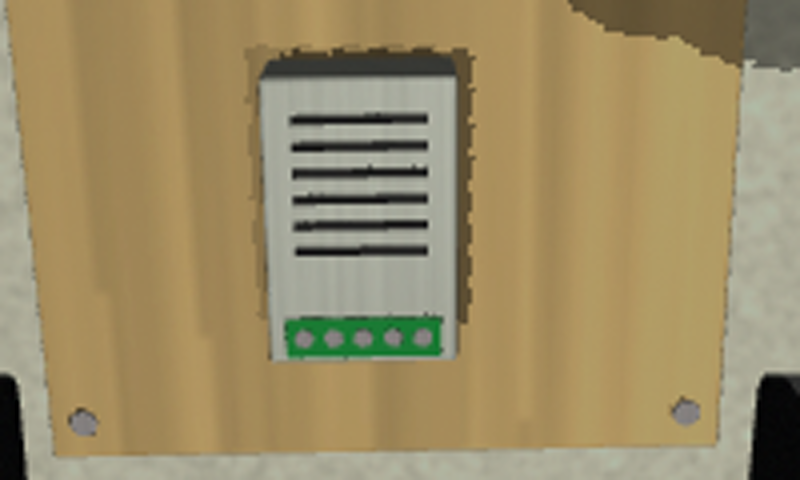

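View pics/w1D.png

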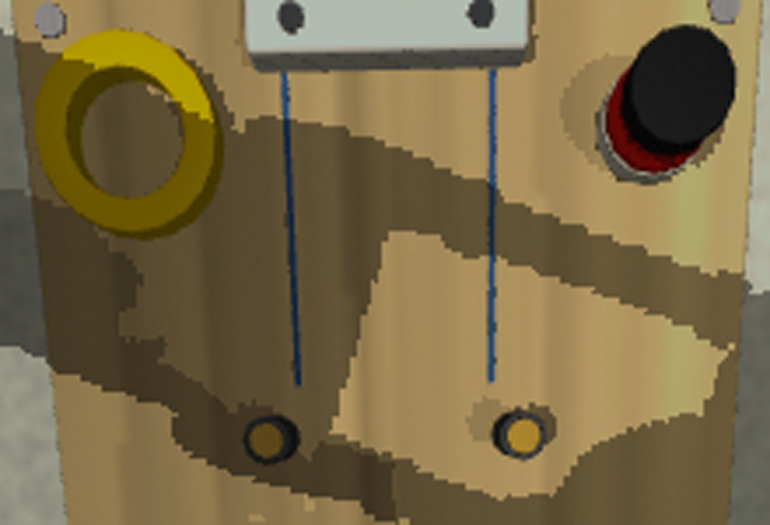

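```bash
cat > f1.py <<'E'
from h import *
import pickle
c=pickle.load(open('w1.pkl','rb'))
C=(4,(185,170));D=(3.5,(165,0))
BOARD.update({'s+':(.158,.045,.031),'s-':(.158,-.045,.031)})
b,r=fit([ob(c,BOARD,{'c-+':(55,456),'c--':(718,443)},*C),ob(c,BOARD,{'pt+':(267,440),'pt-':(523,436),'s+':(247,50),'s-':(528,48)},*D)],(.6,0))
print(b,np.round(r,1).tolist()); np.save('b.npy',b)
d,r=fit([ob(c,DRV,{'r+':(273,360),'r-':(455,357),'f+':(262,77),'f-':(456,75),'fb+':(270,60),'fb-':(452,58)},*C)],b[:2])
print(d,np.round(r,1).tolist(),rel(b,d))
E
python3 f1.py
```

```text
[  0.59770196  -0.01304162 -10.84683383] [[-0.3, 0.2], [0.1, 0.5], [-0.0, -0.3], [0.2, -0.5], [-0.3, 0.7], [0.4, -0.3]]
[ 0.6047584  -0.10167828  1.71156487] [[-0.7, 0.9], [0.7, 1.1], [-0.9, -0.0], [1.0, -0.1], [-0.8, -0.7], [0.7, -0.7]] [-0.0887037   0.00615677 -0.00797192]
```

Sharp wrist view: the driver is at board (−89, +6) mm, yaw −0.008 rad, with its strip end to the rear. I'll lower the open jaws around it to centre it.

```bash
python3 g.py -.089 .006 .06 0;python3 g.py -.089 .006 .016 0
```

```text
clock 2.2 now(board) [-0.0193  0.0007 -0.0139] 0.2803 w 0.0853 F [-0.3 -0.6 -0.5]
(array([ -4.5,  70.1, 220.2]), np.float64(-0.0139))
clock 2.2 now(board) [-0.0193  0.0007 -0.0139] 0.2803 w 0.0853 F [-0.3 -0.6 -0.5]
(array([ -4.6,  70.2, 264.2]), np.float64(-0.0139))
```

{"op": "drive_tool", "data": {"steps": [[-4.5,40,30,-0.014,1],[-4.5,70,70,-0.014,1],[-4.5,70,120,-0.014,1],[-4.5,70,165,-0.014,1],[-4.5,70,205,-0.014,1]]}}

```text
clock: 2.7
position: [0.6036, -0.1003, 0.0737]
ee_rot: [-0.001, 0.997, 0.075, 0.0]
contact_force: [0.4, 0.5, -0.3]
width: 0.0853
```

```bash
python3 g.py -.089 .006 .016 0
```

```text
clock 2.7 now(board) [-0.0872  0.0071  0.0014] 0.0737 w 0.0853 F [ 0.4  0.5 -0.3]
(array([ 1. ,  2. , 57.7]), np.float64(0.0014))
```

{"op": "drive_tool", "data": {"steps": [[1,2,15,0.001,1],[1,2,30,0.001,1],[1,2,45,0.001,1],[1,2,57,0.001,1],[1,2,57,0.001,1]]}}

```text
clock: 3.2
position: [0.6034, -0.1005, 0.0154]
ee_rot: [-0.002, 0.997, 0.075, -0.002]
contact_force: [-0.6, -0.7, 0.1]
width: 0.0852
```

```bash
python3 g.py -.089 .006 .016 0; python3 - <<'E'
from rig import manip
import cv2
cv2.imwrite("pics/w2.png",cv2.resize(manip.get_image('wrist'),(800,600)))
E
```

```text
clock 3.2 now(board) [-0.0874  0.0073  0.0017] 0.0154 w 0.0852 F [-0.6 -0.7  0.1]
(array([ 1.3,  1.6, -0.6]), np.float64(0.0017))
```

View pics/w2.png

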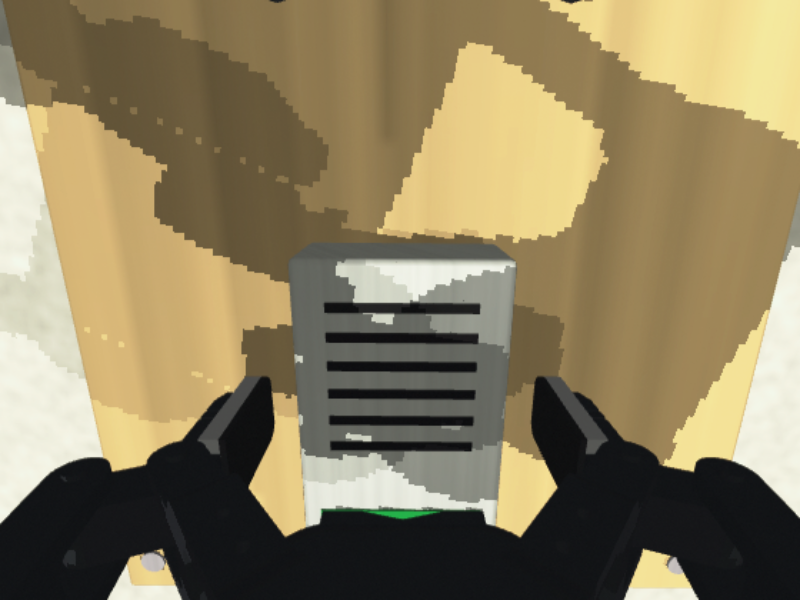

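Jaws straddle the driver with a similar gap on both sides. Now I close to a loose fence, shift to the middle line and square it.

{"op": "drive_tool", "data": {"steps": [[0,0,0,0.002,0.62],[0,0,0,0.002,0.62],[2.5,0,0,0.002,0.62],[5,0,0,0.002,0.62],[7.3,0,0,0.002,0.62]], "squeeze": 20}}

```text
clock: 3.75
position: [0.6108, -0.0999, 0.0166]
ee_rot: [-0.001, 0.997, 0.074, -0.001]
contact_force: [-3.5, 0.2, 2.5]
width: 0.0695
```

{"op": "drive_tool", "data": {"steps": [[0,0,0,0,0.45],[0,0,0,0,0.45],[0,0,0,0,0.45],[0,0,0,0,0.45]]}}

```text
clock: 4.15
position: [0.6113, -0.0999, 0.0168]
ee_rot: [-0.001, 0.997, 0.074, -0.001]
contact_force: [-0.8, -0.5, 1.9]
width: 0.0636
```

```bash
python3 g.py -.089 .0 .016 0
```

```text
clock 4.15 now(board) [-0.088  -0.0006 -0.0005] 0.0168 w 0.0636 F [-0.8 -0.5  1.9]
(array([-0.6,  1. ,  0.8]), np.float64(-0.0005))
```

{"op": "drive_tool", "data": {"steps": [[0,0,0,0,1],[0,0,0,0,1],[0,0,-25,0,1],[0,0,-60,0,1],[0,25,-100,0,1]]}}

```text
clock: 4.65
position: [0.6139, -0.1223, 0.1164]
ee_rot: [-0.003, 0.997, 0.075, -0.003]
contact_force: [2.0, -0.3, 1.1]
width: 0.0852
```

{"op": "drive_tool", "data": {"steps": [[0,45,-40,0,-0.3],[0,63,-65,0,-0.3],[0,63,-65,0,-0.3]]}}

```text
clock: 4.95
position: [0.6273, -0.1896, 0.1862]
ee_rot: [0.001, 0.997, 0.074, 0.003]
contact_force: [0.2, 0.5, -0.6]
width: 0.0438
```

```bash
python3 g.py -.175 .0 .018 0; python3 - <<'E'
from rig import manip
import cv2,pickle
c=manip.get_calibration('wrist');im=manip.get_image('wrist')
pickle.dump(c,open('w3.pkl','wb'))
cv2.imwrite("pics/w3.png",im);cv2.imwrite("pics/w3b.png",cv2.resize(im,(800,600),interpolation=cv2.INTER_CUBIC))
E
```

```text
clock 4.95 now(board) [-0.179  -0.0031 -0.0009] 0.1862 w 0.0438 F [ 0.2  0.5 -0.6]
(array([ -3.9,  -4.2, 168.2]), np.float64(-0.0009))
```

View pics/w3b.png

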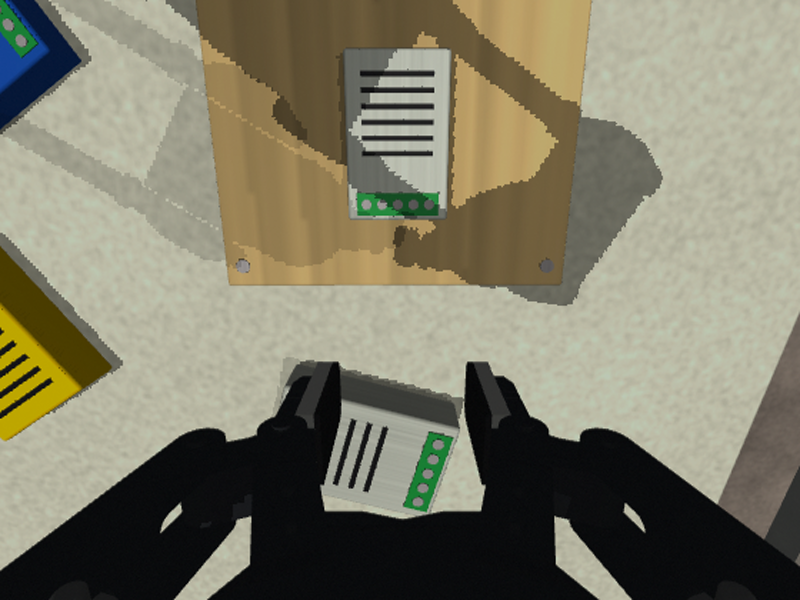

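```bash
cat >> h.py <<'E'
def ray(c,u,z):
    Rc=cv2.Rodrigues(c['rvec'])[0];C=-Rc.T@c['tvec']
    d=Rc.T@np.linalg.solve(c['camera_matrix'],[u[0],u[1],1]);return C+d*(z-C[2])/d[2]
E
python3 - <<'E'
from h import *
import pickle
c=pickle.load(open('w3.pkl','rb'));b=np.load('b.npy')
S=(1/.7,(0,0))
d,r=fit([ob(c,DRV,{'r+':(350,219),'r-':(446,219),'f+':(345,49),'f-':(453,51)},*S)],b[:2])
print(rel(b,d),r.round(1).tolist())
for u,z in [((229,285),.009),((563,285),.009),((285,390),.04),((462,430),.04),((285,362),.0),((463,398),.0)]:
    q=ray(c,np.array(u)*.7,z);print(u,rel(b,[*q[:2],0])[:2].round(4))
E
```

```text
[-0.08921617 -0.00221657 -0.00988782] [[-0.9, 1.2], [0.7, 1.8], [-0.4, -0.6], [0.5, -1.1]]
(229, 285) [-0.1898  0.1248]
(563, 285) [-0.1903 -0.1254]
(285, 390) [-0.2607  0.0808]
(462, 430) [-0.2945 -0.0494]
(285, 362) [-0.2568  0.0904]
(463, 398) [-0.29   -0.0554]
```

{"op": "drive_tool", "data": {"steps": [[-3.9,-4,45,-0.001,-0.3],[-3.9,-4,90,-0.001,-0.3],[-3.9,-4,130,-0.001,-0.3],[-3.9,-4,155,-0.001,-0.3],[-3.9,-4,168,-0.001,-0.3]]}}

```text
clock: 5.5
position: [0.6178, -0.1807, 0.011]
ee_rot: [-0.004, 0.997, 0.075, -0.003]
contact_force: [0.5, 0.5, -0.5]
width: 0.03
```

```bash
python3 g.py -.12 .0 .018 0
```

```text
clock 5.5 now(board) [-0.1688  0.005   0.0015] 0.011 w 0.03 F [ 0.5  0.5 -0.5]
(array([  5. , -48.9,  -6.7]), np.float64(0.0015))
```

{"op": "drive_tool", "data": {"steps": [[2,0,-5,0,-0.3],[5,0,-7,0,-0.3],[5,0,-7,0,-0.3]]}}

```text
clock: 5.8
position: [0.6249, -0.1804, 0.02]
ee_rot: [-0.003, 0.997, 0.075, -0.001]
contact_force: [-0.3, -0.6, 0.1]
width: 0.0299
```

```bash
python3 g.py -.12 .0 .018 0
```

```text
clock 5.8 now(board) [-0.1695 -0.0021  0.0019] 0.02 w 0.0299 F [-0.3 -0.6  0.1]
(array([ -2. , -49.5,   2.3]), np.float64(0.0019))
```

{"op": "drive_tool", "data": {"steps": [[-2,-10,2,0.002,-0.3],[-2,-20,2,0.002,-0.3],[-2,-30,2,0.002,-0.3],[-2,-40,2,0.002,-0.3],[-2,-50,2,0.002,-0.3]]}}

```text
clock: 6.3
position: [0.616, -0.131, 0.0191]
ee_rot: [-0.002, 0.997, 0.074, -0.0]
contact_force: [1.0, -3.5, 2.8]
width: 0.0302
```

```bash
python3 g.py -.1 .0 .019 0
```

```text
clock 6.3 now(board) [-0.1194 -0.0007  0.0003] 0.0191 w 0.0302 F [ 1.  -3.5  2.8]
(array([ -0.6, -19.4,   0.2]), np.float64(0.0003))
```

{"op": "drive_tool", "data": {"steps": [[-0.6,-8,0,0,-0.3],[-0.6,-15,0,0,-0.3],[-0.6,-20,0,0,-0.3],[-0.6,-20,0,0,-0.3]]}}

```text
clock: 6.7
position: [0.6119, -0.11, 0.0189]
ee_rot: [-0.003, 0.997, 0.075, -0.001]
contact_force: [-0.8, 0.0, 0.2]
width: 0.0301
```

```bash
cat > shot.py <<'E'
import sys,cv2,pickle
from rig import manip
n=sys.argv[1]
c=manip.get_calibration('wrist');im=manip.get_image('wrist')
pickle.dump(c,open(n+'.pkl','wb'));cv2.imwrite(f"pics/{n}.png",im)
cv2.imwrite(f"pics/{n}b.png",cv2.resize(im,(800,600),interpolation=cv2.INTER_CUBIC))
E
python3 g.py -.1 .0 .019 0; python3 shot.py w4
```

```text
clock 6.7 now(board) [-0.098   0.0003  0.0007] 0.0189 w 0.0301 F [-0.8  0.   0.2]
(array([ 0.3,  2. , -0.1]), np.float64(0.0007))
```

View pics/w4b.png

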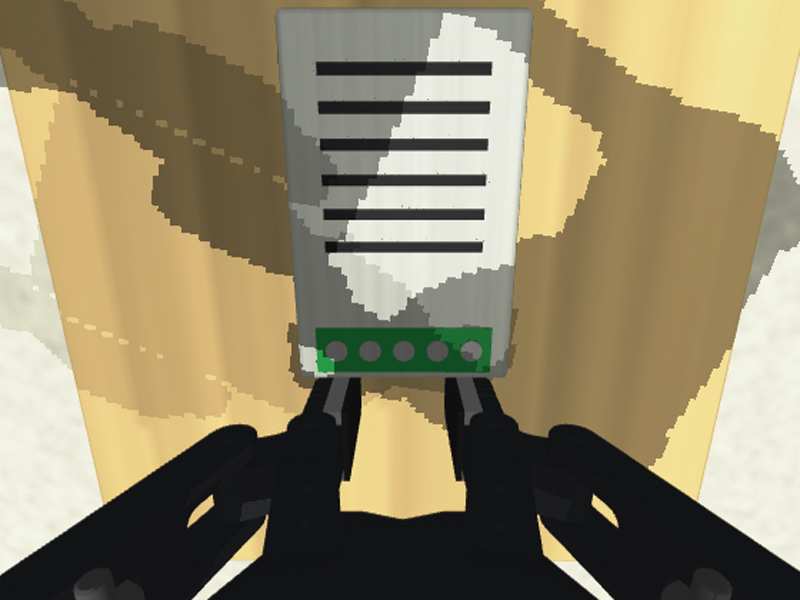

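Driver is square on both fingertips. Before the gap I rise once to check alignment against the posts.

{"op": "drive_tool", "data": {"steps": [[0,8,0,0,-0.3],[0,12,-40,0,-0.3],[0,12,-90,0,-0.3],[0,12,-135,0,-0.3],[0,12,-160,0,-0.3]]}}

```text
clock: 7.25
position: [0.6156, -0.1241, 0.1829]
ee_rot: [-0.002, 0.997, 0.074, 0.002]
contact_force: [0.8, -0.2, 0.1]
width: 0.03
```

{"op": "drive_tool", "data": {"steps": [[0,0,0,0,-0.3],[0,0,0,0,-0.3]]}}

```text
clock: 7.45
position: [0.6157, -0.1247, 0.1831]
ee_rot: [-0.002, 0.997, 0.074, 0.002]
contact_force: [0.2, 0.8, 0.0]
width: 0.0299
```

```bash
python3 shot.py w5; python3 g.py -.11 .0 .019 0;python3 -c "
import cv2
a=cv2.imread('pics/w5.png');cv2.imwrite('pics/w5C.png',cv2.resize(a[0:200,150:400],(750,600),interpolation=cv2.INTER_CUBIC))"
```

```text
clock 7.5 now(board) [-0.1125 -0.0004 -0.0009] 0.1816 w 0.0302 F [-0.4  0.6 -0.3]
(array([ -0.7,  -1.8, 162.6]), np.float64(-0.0009))
```

View pics/w5C.png

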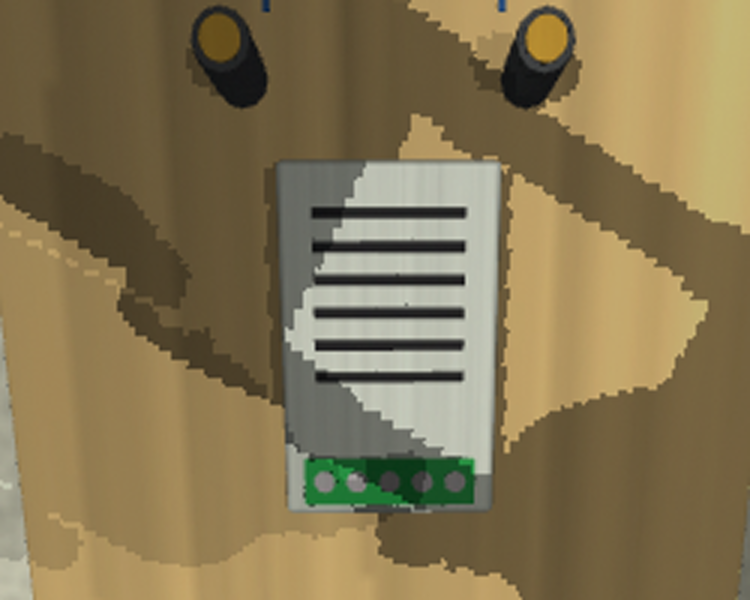

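```bash
python3 - <<'E'
from h import *
import pickle
c=pickle.load(open('w5.pkl','rb'));b=np.load('b.npy')
S=(3,(150,0))
d,r=fit([ob(c,DRV,{'r+':(288,512),'r-':(492,512),'f+':(277,161),'f-':(501,161)},*S)],b[:2])
print(rel(b,d),r.round(1).tolist())
for u in [(219,37),(547,37)]:
    q=ray(c,np.array(u)/3+[150,0],.047);print(rel(b,[*q[:2],0])[:2].round(4))
E
```

```text
[-0.03759112 -0.00108599  0.00064035] [[-0.3, 0.7], [0.2, 0.6], [-0.6, -0.4], [0.7, -0.5]]
[0.0402 0.0438]
[ 0.0403 -0.0428]
```

Posts' mid line is at y = +0.5 mm and the driver at −1.1 mm. The gap has only 3 mm each side, so I'll re-centre once with the jaws.

{"op": "drive_tool", "data": {"steps": [[-2,-40,15,0,1],[-2,-71,45,0,1],[-2,-71,75,0,1],[-2,-71,95,0,1],[-2,-71,95,0,1]]}}

```text
clock: 8.0
position: [0.5981, -0.0528, 0.0814]
ee_rot: [-0.004, 0.997, 0.074, -0.005]
contact_force: [-0.3, 0.3, -0.7]
width: 0.0851
```

```bash
python3 g.py -.04 .0015 .017 0
```

```text
clock 8.0 now(board) [-0.0393  0.0055 -0.0005] 0.0814 w 0.0851 F [-0.3  0.3 -0.7]
(array([ 4.6,  1.2, 64.4]), np.float64(-0.0005))
```

{"op": "drive_tool", "data": {"steps": [[4,0,15,0,1],[4,0,30,0,1],[4,0,45,0,1],[4,0,58,0,1],[4,0,61,0,1]]}}

```text
clock: 8.5
position: [0.6004, -0.0517, 0.0185]
ee_rot: [-0.004, 0.997, 0.074, -0.007]
contact_force: [-0.4, -0.1, -0.1]
width: 0.0854
```

```bash
python3 g.py -.04 .0015 .017 0
```

```text
clock 8.5 now(board) [-0.0387  0.003  -0.0009] 0.0185 w 0.0854 F [-0.4 -0.1 -0.1]
(array([1.6, 1.4, 1.4]), np.float64(-0.0009))
```

{"op": "drive_tool", "data": {"steps": [[1.6,0,1,0,0.7],[1.6,0,1,0,0.6],[1.6,0,1,0,0.5],[1.6,0,1,0,0.45],[1.6,0,1,0,0.45]]}}

```text
clock: 9.0
position: [0.603, -0.0516, 0.0184]
ee_rot: [-0.004, 0.997, 0.074, -0.005]
contact_force: [1.1, -0.1, 2.3]
width: 0.0636
```

```bash
python3 g.py -.04 .0015 .017 0
```

```text
clock 9.0 now(board) [-0.039   0.0005 -0.0009] 0.0184 w 0.0636 F [ 1.1 -0.1  2.3]
(array([-1. ,  1.1,  1.4]), np.float64(-0.0009))
```

{"op": "drive_tool", "data": {"steps": [[-1,0,0,-0.001,0.45],[-1.3,0,0,-0.001,0.45],[-1.3,0,0,-0.001,0.45]]}}

```text
clock: 9.3
position: [0.6015, -0.0518, 0.0184]
ee_rot: [-0.004, 0.997, 0.074, -0.005]
contact_force: [0.8, 1.2, -0.9]
width: 0.0634
```

```bash
python3 g.py -.04 .0015 .017 0
```

```text
clock 9.3 now(board) [-0.0389  0.002   0.0001] 0.0184 w 0.0634 F [ 0.8  1.2 -0.9]
(array([0.5, 1.1, 1.4]), np.float64(0.0001))
```

{"op": "drive_tool", "data": {"steps": [[0,0,0,0,1],[0,0,0,0,1],[0,0,-30,0,1],[0,0,-65,0,1],[0,35,-100,0,1]]}}

```text
clock: 9.8
position: [0.6065, -0.0838, 0.1187]
ee_rot: [-0.006, 0.997, 0.076, -0.007]
contact_force: [0.7, 0.3, -0.3]
width: 0.0855
```

{"op": "drive_tool", "data": {"steps": [[0,25,-30,0,-0.3],[0,45,-60,0,-0.3],[0,45,-60,0,-0.3],[0,45,-60,0,-0.3]]}}

```text
clock: 10.2
position: [0.6141, -0.1292, 0.1786]
ee_rot: [-0.006, 0.997, 0.076, -0.006]
contact_force: [-0.0, 1.3, -0.7]
width: 0.0303
```

```bash
python3 shot.py w6; python3 g.py -.115 .0 .019 0;python3 -c "
import cv2
a=cv2.imread('pics/w6.png');cv2.imwrite('pics/w6C.png',cv2.resize(a[0:200,150:400],(750,600),interpolation=cv2.INTER_CUBIC))"
```

```text
clock 10.25 now(board) [-0.1165  0.0017  0.0037] 0.1774 w 0.0302 F [ 1.1 -0.2  0. ]
(array([  3.9,   0.7, 158.3]), np.float64(0.0037))
```

View pics/w6C.png

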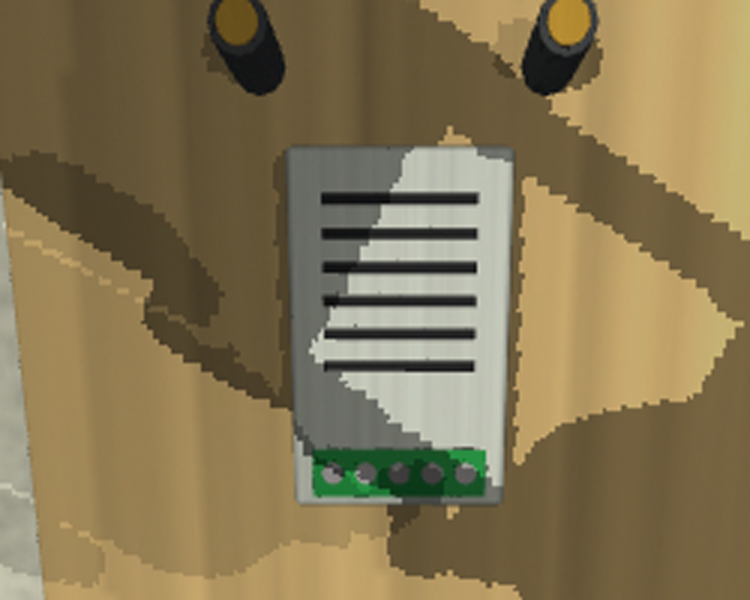

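```bash
python3 - <<'E'
from h import *
import pickle
c=pickle.load(open('w6.pkl','rb'));b=np.load('b.npy')
S=(3,(150,0))
d,r=fit([ob(c,DRV,{'r+':(297,503),'r-':(502,503),'f+':(287,148),'f-':(514,148)},*S)],b[:2])
print(rel(b,d),r.round(1).tolist())
for u in [(237,19),(570,19)]:
    q=ray(c,np.array(u)/3+[150,0],.047);print(rel(b,[*q[:2],0])[:2].round(4))
E
```

```text
[-0.03768701  0.00077264  0.00218043] [[-0.7, 1.2], [0.7, 1.4], [-0.7, -0.7], [0.7, -0.8]]
[0.0404 0.0435]
[ 0.0404 -0.043 ]
```

Aligned: the driver is at y = +0.8 mm against the posts' mid line at +0.3 mm, yaw 0.002. Now I lower behind it and push.

{"op": "drive_tool", "data": {"steps": [[1.5,2,40,0.004,-0.3],[1.5,2,80,0.004,-0.3],[1.5,2,115,0.004,-0.3],[1.5,2,138,0.004,-0.3],[1.5,2,148,0.004,-0.3]]}}

```text
clock: 10.75
position: [0.6092, -0.1264, 0.025]
ee_rot: [-0.008, 0.997, 0.075, -0.012]
contact_force: [-0.4, 0.4, -0.1]
width: 0.0299
```

```bash
python3 g.py -.1 .0008 .019 0
```

```text
clock 10.75 now(board) [-0.1138  0.0054  0.0007] 0.025 w 0.0299 F [-0.4  0.4 -0.1]
(array([  4.8, -13.7,   6.2]), np.float64(0.0007))
```

{"op": "drive_tool", "data": {"steps": [[3,0,4,0,-0.3],[4.8,0,6,0.001,-0.3],[4.8,-4,6,0.001,-0.3],[4.8,-8,6,0.001,-0.3],[4.8,-13,6,0.001,-0.3]]}}

```text
clock: 11.25
position: [0.6125, -0.1126, 0.0202]
ee_rot: [-0.008, 0.997, 0.074, -0.011]
contact_force: [-0.9, -0.2, -0.2]
width: 0.0298
```

```bash
python3 g.py -.05 .0005 .019 0
```

```text
clock 11.25 now(board) [-0.1007  0.0002 -0.0004] 0.0202 w 0.0298 F [-0.9 -0.2 -0.2]
(array([ -0.3, -50.6,   2.1]), np.float64(-0.0004))
```

{"op": "drive_tool", "data": {"steps": [[-0.3,-10,1,0,-0.3],[-0.3,-20,1,0,-0.3],[-0.3,-30,1,0,-0.3],[-0.3,-40,1,0,-0.3],[-0.3,-50,1,0,-0.3]]}}

```text
clock: 11.75
position: [0.6047, -0.0623, 0.0202]
ee_rot: [-0.008, 0.997, 0.074, -0.011]
contact_force: [0.9, -2.7, 0.1]
width: 0.0297
```

```bash
python3 g.py 0 .0005 .019 0; python3 shot.py w7
```

```text
clock 11.75 now(board) [-0.0497  0.0004 -0.0001] 0.0202 w 0.0297 F [ 0.9 -2.7  0.1]
(array([ -0.1, -49.7,   2.1]), np.float64(-0.0001))
```

View pics/w7b.png

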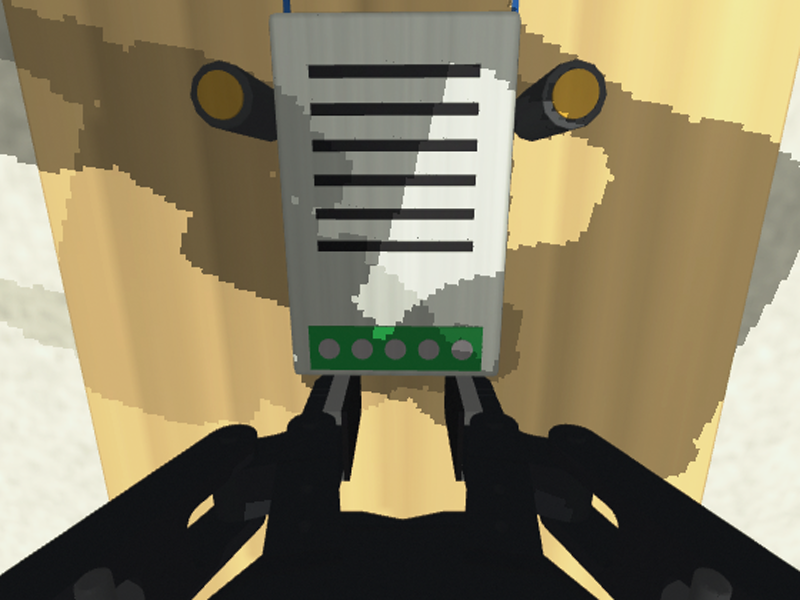

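The front is between the posts, at (220,95) and (578,93), with free space on both sides and no side force. I continue.

{"op": "drive_tool", "data": {"steps": [[0,-10,1,0,-0.3],[0,-20,1,0,-0.3],[0,-30,1,0,-0.3],[0,-40,1,0,-0.3],[0,-50,1,0,-0.3]]}}

```text
clock: 12.3
position: [0.5959, -0.0097, 0.0197]
ee_rot: [-0.009, 0.997, 0.074, -0.012]
contact_force: [-0.0, -1.5, -1.8]
width: 0.0298
```

```bash
python3 g.py .047 .0005 .019 0; python3 shot.py w8
```

```text
clock 12.3 now(board) [0.0035 0.0013 0.0002] 0.0197 w 0.0298 F [-0.  -1.5 -1.8]
(array([  0.8, -43.5,   1.6]), np.float64(0.0002))
```

View pics/w8b.png

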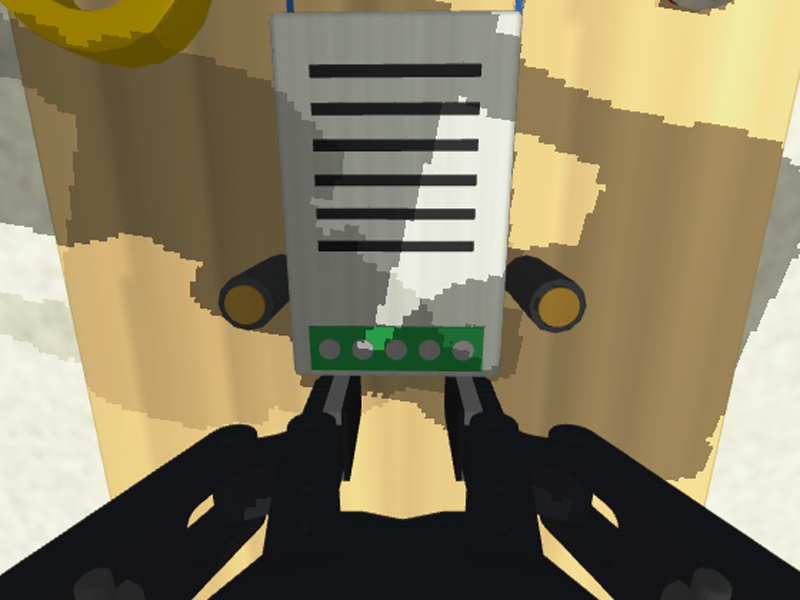

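The wide knuckles may come near the 38 mm posts on the last stretch, so I work out their clearance first.

```bash
python3 - <<'E'
import numpy as np
A=np.array([[1,.001,0],[-.001,.958,.288],[0,-.288,.958]]);C=np.array([0,-.0728,-.1431])
K=np.array([[309.17,0,281.5],[0,309.17,210.56],[0,0,1]])
for u in [(318,382),(290,425),(240,425),(175,470),(215,560),(0,572),(345,378)]:
    d=A@np.linalg.solve(K,[u[0]*.7,u[1]*.7,1])
    print(u,[((C+d*(y-C[1])/d[1])*1000).round(0)[[0,2]].tolist() for y in (-.011,0,.011)])
E
```

```text
(318, 382) [[-25.0, -23.0], [-30.0, -1.0], [-34.0, 20.0]]
(290, 425) [[-28.0, -46.0], [-33.0, -29.0], [-38.0, -11.0]]
(240, 425) [[-41.0, -46.0], [-48.0, -29.0], [-55.0, -11.0]]
(175, 470) [[-48.0, -63.0], [-57.0, -49.0], [-66.0, -35.0]]
(215, 560) [[-31.0, -86.0], [-36.0, -76.0], [-42.0, -65.0]]
(0, 572) [[-64.0, -88.0], [-76.0, -78.0], [-87.0, -68.0]]
(345, 378) [[-18.0, -20.0], [-21.0, 2.0], [-24.0, 24.0]]
```

Knuckles would pass about level with the post tops at roughly y = ±45 mm. So I back off a little, shut the fingers (about ±30 mm) and raise 7 mm for the rest.

{"op": "drive_tool", "data": {"steps": [[0.8,6,0,0,-0.3],[0.8,6,-6,0,-1],[0.8,6,-6,0,-1],[0.8,6,-6,0,-1],[0.8,6,-6,0,-1]]}}

```text
clock: 12.85
position: [0.5971, -0.0143, 0.0256]
ee_rot: [-0.01, 0.997, 0.074, -0.012]
contact_force: [-0.1, -0.0, 0.4]
width: -0.0
```

```bash
python3 g.py .0 .0005 .027 0; python3 shot.py w9
```

```text
clock 12.85 now(board) [-0.0011  0.0007  0.    ] 0.0256 w -0.0 F [-0.1 -0.   0.4]
(array([ 0.2, -1.2, -1.3]), np.float64(0.0))
```

View pics/w9b.png

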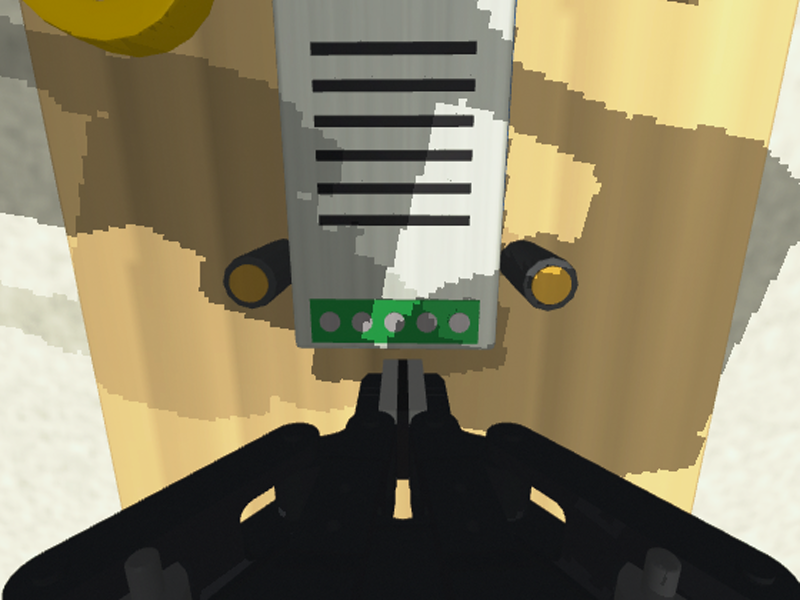

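{"op": "drive_tool", "data": {"steps": [[-1,-9,-2,0,-1],[-1,-18,-2,0,-1],[-1,-26,-2,0,-1],[-1,-34,-2,0,-1],[-1,-40,-2,0,-1]]}}

```text
clock: 13.4
position: [0.5899, 0.0262, 0.0284]
ee_rot: [-0.01, 0.997, 0.075, -0.012]
contact_force: [-0.3, -1.9, -0.9]
width: -0.0002
```

```bash
python3 g.py .047 .0015 .028 0; python3 shot.py w10
```

```text
clock 13.4 now(board) [0.0399 0.0019 0.0009] 0.0284 w -0.0002 F [-0.3 -1.9 -0.9]
(array([ 0.4, -7. ,  0.5]), np.float64(0.0009))
```

View pics/w10b.png

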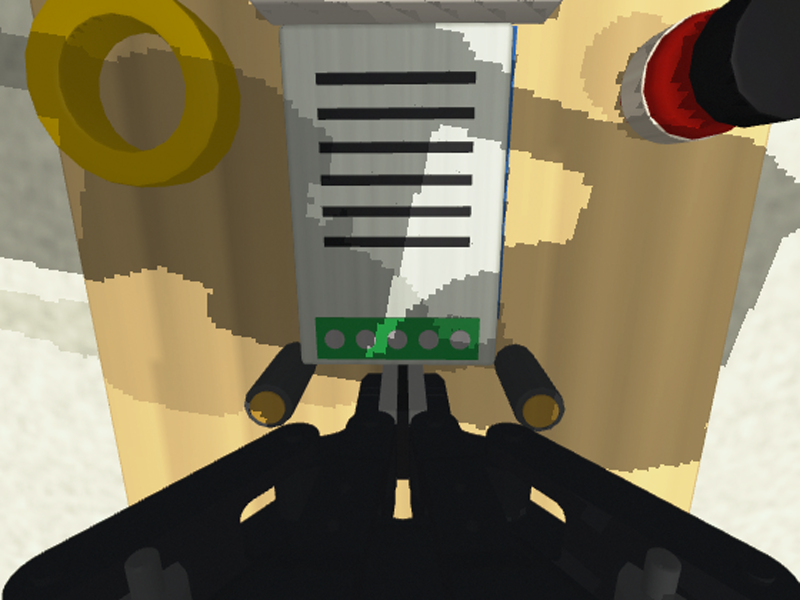

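{"op": "drive_tool", "data": {"steps": [[0,-3,0,0,-1],[0,-5,0,0,-1]]}}

```text
clock: 13.65
position: [0.5889, 0.0323, 0.0285]
ee_rot: [-0.01, 0.997, 0.075, -0.012]
contact_force: [0.1, -1.6, -0.4]
width: 0.0002
```

{"op": "drive_tool", "data": {"steps": [[0,-2,0,0,-1],[0,-3,0,0,-1]]}}

```text
clock: 13.85
position: [0.5884, 0.0336, 0.0286]
ee_rot: [-0.009, 0.997, 0.076, -0.013]
contact_force: [0.3, -7.9, -1.3]
width: 0.0001
```

```bash
python3 g.py .047 .0015 .028 0; python3 shot.py w11;python3 -c "
import cv2
a=cv2.imread('pics/w11.png');cv2.imwrite('pics/w11C.png',cv2.resize(a[0:80,160:420],(780,240),interpolation=cv2.INTER_CUBIC))"
```

```text
clock 13.85 now(board) [0.0475 0.0023 0.0029] 0.0286 w 0.0001 F [ 0.3 -7.9 -1.3]
(array([0.8, 0.5, 0.6]), np.float64(0.0029))
```

View pics/w11b.png

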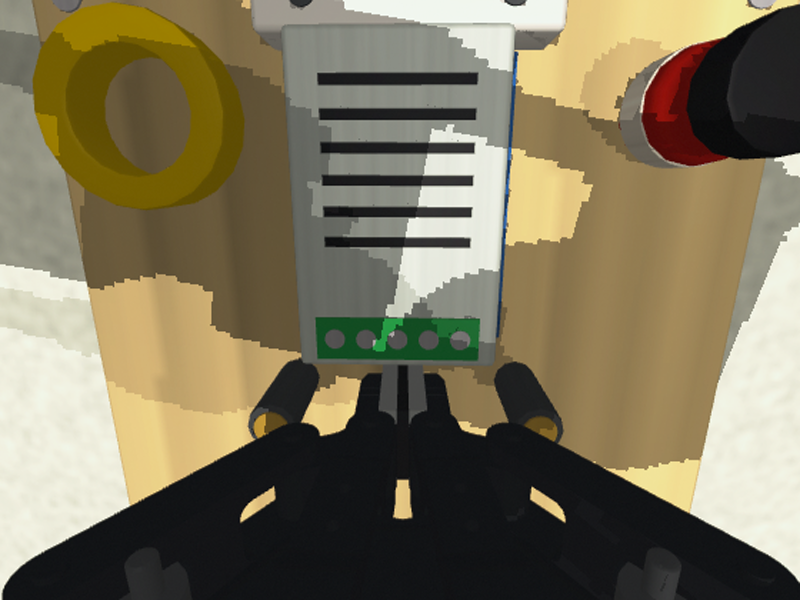

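Force rose to 8 N: the front is seated against the stop. I retreat along the same path, then up.

{"op": "drive_tool", "data": {"steps": [[0,5,0,0,-1],[0,15,0,0,-1],[0,35,-10,0,-1],[0,55,-50,0,-1],[0,70,-100,0,-1]]}}

```text
clock: 14.4
position: [0.6001, -0.0378, 0.1242]
ee_rot: [-0.009, 0.997, 0.075, -0.015]
contact_force: [1.9, -0.6, 0.7]
width: 0.0002
```

{"op": "drive_tool", "data": {"steps": [[0,0,-40,0,-1],[0,0,-80,0,-1],[0,0,-120,0,-1],[0,0,-120,0,-1],[0,0,-120,0,-1]]}}

```text
clock: 14.9
position: [0.6043, -0.0401, 0.2452]
ee_rot: [-0.009, 0.997, 0.075, -0.014]
contact_force: [-0.3, -0.6, -0.7]
width: -0.0001
```

```bash
python3 g.py -.02 0 .25 0; python3 shot.py w12;python3 -c "
import cv2
a=cv2.imread('pics/w12.png');cv2.imwrite('pics/w12C.png',cv2.resize(a[0:200,150:400],(750,600),interpolation=cv2.INTER_CUBIC))
from rig import manip
for n in ('scene','side'): cv2.imwrite(f'pics/{n}9.png',manip.get_image(n))
a=cv2.imread('pics/scene9.png')[165:310,165:440];b=cv2.imread('pics/side9.png')[140:305,225:400]
cv2.imwrite('pics/f9.png',cv2.vconcat([cv2.resize(a,(640,340)),]));cv2.imwrite('pics/g9.png',cv2.resize(b,(600,566)))
"
```

```text
clock 14.9 now(board) [-0.0277 -0.0025  0.0012] 0.2452 w -0.0001 F [-0.3 -0.6 -0.7]
(array([-2.6, -7.8, -4.6]), np.float64(0.0012))
```

View pics/w12C.png

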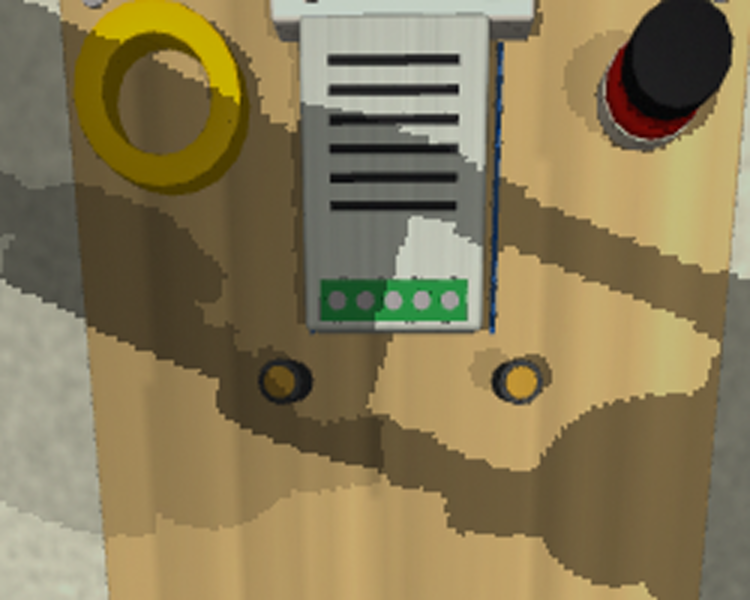

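View pics/g9.png

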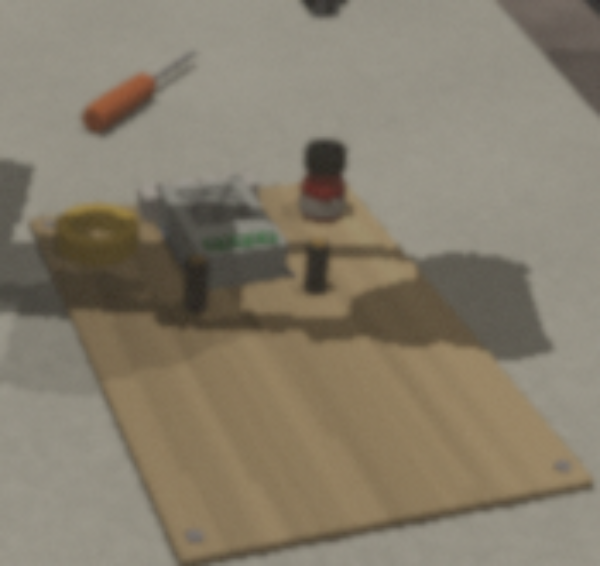

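```bash
python3 - <<'E'
from h import *
import pickle
c=pickle.load(open('w12.pkl','rb'));b=np.load('b.npy')
S=(3,(150,0))
d,r=fit([ob(c,DRV,{'r+':(306,331),'r-':(483,330),'f+':(299,16),'f-':(491,15)},*S)],b[:2])
print(rel(b,d),r.round(1).tolist())
for u,z in [((284,380),.047),((522,381),.047),((274,14),.031),((536,12),.031)]:
    q=ray(c,np.array(u)/3+[150,0],z);print(rel(b,[*q[:2],0])[:2].round(4))
E
```

```text
[0.10699955 0.00251543 0.00056965] [[-0.1, 0.2], [0.1, 0.5], [-0.2, -0.2], [0.2, -0.4]]
[0.0401 0.0417]
[ 0.04   -0.0432]
[0.1601 0.0438]
[ 0.1601 -0.045 ]
```

```bash
python3 -c "
from rig import manip
print(manip.sign_off(), manip.get_state()['contact_force'])"
```

```text
the job is handed in; nothing more can be done
the job is handed in; nothing more can be done
```

I pushed the small grey driver through the gap and up against the white end stop, then handed the job in. It took about 15 s of the 61 s allowed. I centred it twice with light jaw squeezes and pushed it with two fingertips from behind. I used shut fingers for the last stretch, so the knuckles would clear the posts.

**Driver position:** In the last wrist picture its centre is at board (107.0, +2.5) mm, about 51 mm from the stop's face, with yaw 0.0006 rad. It looked flat in every picture.

**Bystanders and hand:** I saw no movement of the tape, glue or screwdriver in the pictures, but I did not re-measure them. The hand ended about 0.2 m above the board, clear of everything.

**Where the checks disagreed:**
- The push force rose to 8 N at the stop. The finger position then put the driver's centre at about 108.5 mm, against 107.0 mm from the picture.
- The same picture put the stop's edge at 160 mm rather than 158 mm. That allows an apparent gap of up to 3 mm at the front end, within the 6 mm allowed.
- Against the posts and stop in that picture, the driver sits about 3 mm off the middle line, within the 10 mm allowed.

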